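# Fit the oil filler strainer and press the breather cap home

## Task

Close the oil filler of the hydraulic power unit: stand the metal strainer basket upright in the filler neck until its collar rests on the neck's rim, then press the breather cap over the neck until it clicks past the spring tongues all round. Do not stop at the click: keep pressing so that the cap squeezes the rubber seal, and finish with the gripper still on the cap, pressing it firmly down. Leave the cup, the tin and the spanner where they are.

Things in the scene. Friction and masses are not known exactly. Their poses are not given: they have to be found in the camera images.
- tank: The power unit's oil tank, fixed to the bench: grey, 220 (x) by 300 (y) by 120 mm high; origin at the centre of its underside, z up. On top over its +y half stands a blue motor (to 245 mm above the bench, 120 mm from the neck's axis) and at x 80, y 0 a gauge block (to 75 mm above the tank, 100 mm from the neck's axis). The filler neck stands on top at x -20, y -85 mm.
- neck_rim (a point): Centre of the open mouth of the filler neck, level with its rim, 28 mm above the tank's top (148 mm above the bench); axes as the tank's. A fixed upright aluminium tube, 41 mm outside, 33 mm bore, open below for over 90 mm. Four steel spring tongues round it slope out and down to 25.5 mm radius, 14 mm below the rim, and give way inward as the cap passes.
- strainer_center (a point): Centre, half-way up, of the loose strainer basket, which starts upright on the bench, z up: 90 mm high, 70 g. From below: steel mesh tube 29 mm across, 72 mm long; collar 37 mm across, 4 mm thick; lifting bail 14 mm high, 26 mm long along x, 9 mm thick along y (grip across y). Seated, the collar's underside is on the rim and this point 27 mm below the rim.
- cap_center (a point): Centre, half-way up, of the loose breather cap, which starts on the bench mouth down, z up; its yaw does not matter. Round, black, 60 mm across, 46 mm high, 110 g, closed on top, hollow (52 mm wide, 42 mm deep), with an inward lip at the mouth, 44 mm wide inside, 2.5 mm high.
- cap_mouth (a point): Centre of the cap's open underside, 23 mm below the cap's centre. Pushed over the neck it meets the tongues 7 mm below the rim; the push grows to 10 to 18 N at 14 mm, falls off, and at 17 to 18 mm the tongues snap out over the lip and pull the cap down. There it meets the rubber seal round the neck's foot (58 mm across); fully squeezed it is 21 mm below the rim.
- seal (a joint): How far the rubber seal is squeezed, in m: 0 free, 0.003 fully squeezed (hard stop). It acts as a spring of 4 N per mm, so fully squeezed takes 12 N on the cap; it rises again when the push is released.
- cup_rim (a point): A loose blue drinking cup, 80 mm across, 95 mm high, this point at the centre of its mouth: leave it alone.
- can: A loose plain steel tin, 66 mm across, 100 mm high, origin under its centre: leave it alone.
- spanner: A loose heavy ring spanner lying flat, about 230 mm long (x axis), 18 mm high, ring 60 mm across, origin about the middle of its length: leave it alone.
Things that resemble listed ones, but are neither listed nor needed, are in the scene too. What is shaped like the part that bears strainer_center but purple or red is not meant.

How it is judged:
By the outcome, as a careful person would: the job done as asked, in the order asked, and still so for the second after the job is handed in, while the arm keeps its last pose, push and grip.
It also fails if it takes over 69 s, if anything falls off the work surface, if the arm or the gripper's body presses on something with over 40 N, if the wrist force passes 120 N, or if a joint passes its speed limit or range.

## Robot

A 7-joint arm with a two-finger parallel gripper is mounted at the origin on the work surface. World frame = base frame: x ahead of the robot, y to its left, z up, the work surface at z = 0. Lengths are in m, angles in rad, forces in N, time in s.
With the tool pointing down it reaches from about 0.35 to 0.9 m from the base axis. Payload 8.1 kg.
Tool frame: the origin (TCP) lies at the centre of the arm's flange, where the gripper is bolted on; the fingertips stand 178 mm ahead of it and the grasp point (between the pads) lies 159 mm ahead of it; z points along the fingers, y is the line along which they close (so a half turn about z gives the same grasp; the last joint's range is limited). The gripper opens to 92 mm and grips with 3 to 60 N. Pads are 19 mm wide; open, the fingers measure 130 mm over their backs; the gripper's body (75 mm by 190 mm) begins 47 mm behind the grasp point.
Start: joints at [-0.103, 0.434, 0.025, 1.573, -0.012, 1.134, -0.075], TCP at [0.625, -0, 0.405] pointing down, gripper open.
Joint ranges: [-2.62, 2.62], [-0.44, 2.09], [-1.27, 1.32], [0.08, 2.57], [-1.32, 4.46], [0.12, 2], [-2.74, 2.74]. Speed limits (rad/s): [2.22, 2.22, 3.01, 3.01, 3.14, 3.14, 3.14].

## Interface

Orientations are given as a rotation vector (axis times angle).
In Python, from cell import arm gives the robot as it stands. The module is installed in compiled form; this text tells all that it offers.
- The arm moves only by the shell command python3 -m inch 'ROWS' [FORCE]. ROWS is text: rows parted by semicolons, each of 5 numbers parted by spaces: the shift along the tool's x, y, z in m, then the turn about the tool's z in rad, then the finger opening in m, from 0 to 0.0918. In form: x y z roll fingers; .... A call has 1 to 5 rows; each row is the pose to reach, as a shift and turn from the pose commanded when the call began, along the tool's axes at that moment; what a row does not reach only later rows make up. A row lasts 1/10 s, in which the tool goes at most 50 mm and 8.59 degrees, less where a joint would pass 70% of its speed; a pose out of reach is approached as far as the arm can. A call with a gripper value outside its range is refused whole. The fingers move at their own pace and stop on an object; FORCE is the grip in N (left out, the last holds). Time passes only in rows, so rows that repeat a pose let the fingers close. It gives the time, the measured TCP pose, the force, the opening and the grip force at its end, in the units of the state.
- arm.observe(): the state, without advancing time (a new reading comes with each control period).
- arm.get_image(name): name is "scene" or "side" or "wrist"; returns the picture (480x640x3 uint8, red, green, blue); there is no depth.
- arm.get_calibration(name): a dict with "intrinsics" (3x3 intrinsics, pixels), "pose" (4x4, takes a point from camera to world coordinates). Camera axes: x right, y up, looking along -z (the intrinsics and any distortion apply to the point x, -y, -z); pixel columns grow to the right and rows downward; lengths in m; the calibration is good to about 2 mm. A picture is of the moment at which its call begins: read the wrist's pose just before it. get_calibration takes no time and is no camera call; for the wrist camera it gives the pose at the moment of the call.
- arm.sign_off(): hands the job in; it is judged then, once.
Trained networks look in the newest picture that a camera, given by its name, has taken for a name from the list of things; names that differ only in an ending like _2 or _b are one class to them, and where a whole thing is asked for, a point or a joint stands for the part that bears it (a point fixed in the world has none). Each returns a list of dicts, best first, with "conf" (0 to 1); they miss things now and then, are a little off and sometimes report something else, mostly with a low value. They report only what shows in the picture. A call takes as long as a camera call. They do not tell look-alikes from the thing itself.
- arm.look_for(camera, query): "point" ([row, column] in pixels, amid what is visible of it).
- arm.silhouettes(camera, query): "region" (480x640 bool, what is visible of it) and "point" ([row, column] in pixels, amid what is visible of it).
- arm.place_of(camera, query): "point" ([row, column] in pixels: a listed point, or the origin of a listed thing).
The state is a dict: "clock": time; "joints": joint angles; "dq": joint speeds; "joint_efforts": joint torques, N m; "position": TCP position; "ee_rot": TCP orientation; "force": force on the tool from outside, world axes, zero at the start; "ft_torque": the same for the moment, N m; "width": opening from 0.0 (shut) to 1.0 (fully open); "gripper_force": force on a finger pad.
Only numpy, scipy, OpenCV 4.12 (cv2) and the standard library are available. Lean on these libraries where they do the work, as an engineer would, in place of code of your own. Each camera call takes 0.05 s, during which the arm holds its last target. There are 200 camera calls.

## Working session

There is one attempt and no reset: what is moved stays moved. The work goes in short steps, Python scripts to look and compute and a shell command to move; the robot and the scene stay as the last step left them, time stands still between calls to the robot, and variables do not carry over. Pictures are saved under pics/ and viewed, at most 10 in all, crops included, and the job is handed in when it is done.

```bash
mkdir -p pics
cat > h.py <<'E'
import numpy as np, cv2
from cell import arm
def ray(cam,p,cal=None):
    c=cal or arm.get_calibration(cam); K=np.array(c["intrinsics"]);T=np.array(c["pose"])
    d=np.linalg.inv(K)@[p[1],p[0],1.]; d=np.array([d[0],-d[1],-d[2]])
    return T[:3,3],T[:3,:3]@d
def atz(cam,p,z,cal=None):
    o,d=ray(cam,p,cal); return o+d*(z-o[2])/d[2]
def tri(rs):
    A=0;b=0
    for o,d in rs:
        d=d/np.linalg.norm(d);P=np.eye(3)-np.outer(d,d);A=A+P;b=b+P@o
    return np.linalg.solve(A,b)
def proj(cam,X):
    c=arm.get_calibration(cam);T=np.linalg.inv(np.array(c["pose"]));q=T[:3,:3]@X+T[:3,3]
    u=np.array(c["intrinsics"])@[q[0],-q[1],-q[2]];return u[1]/u[2],u[0]/u[2]
E
python3 - <<'E'
from h import *
np.set_printoptions(precision=4,suppress=True)
print(arm.observe())
for c in ["scene","side"]:
    im=arm.get_image(c); cv2.imwrite(f"pics/{c}.png",im[:,:,::-1])
    cal=arm.get_calibration(c);print(c,{k:np.array(v) for k,v in cal.items()})
    for q,z in [("neck_rim",.148),("strainer_center",.045),("cap_center",.023),("cap_mouth",0),("cup_rim",.095),("can",0),("spanner",.009),("tank",0)]:
        for r in arm.place_of(c,q)[:4]:
            print(q,round(r["conf"],2),np.array(r["point"]),atz(c,r["point"],z))
E
```

```text
{'clock': 0.0, 'joints': array([-0.1026,  0.4352,  0.025 ,  1.5741, -0.0116,  1.134 , -0.0751]), 'dq': array([-0.0006,  0.0005, -0.    ,  0.0002, -0.0014, -0.0007,  0.0019]), 'joint_efforts': array([  0.0004, -66.7854,   0.9849, -31.4464,  -0.0605,   0.0428,
         0.0001]), 'position': array([ 0.6248, -0.    ,  0.404 ]), 'ee_rot': array([-2.2208, -2.2207,  0.0019]), 'force': array([-0.3913, -0.5143, -1.3294]), 'ft_torque': array([-0.0408, -0.0507,  0.0123]), 'gripper_force': 0.0, 'width': 1.0027989432434692}
scene {'intrinsics': array([[573.0204,   0.    , 327.9323],
       [  0.    , 573.0204, 248.4363],
       [  0.    ,   0.    ,   1.    ]]), 'pose': array([[ 0.7935, -0.4107,  0.4491,  1.2167],
       [ 0.6085,  0.5386, -0.5828, -0.7254],
       [-0.0025,  0.7357,  0.6773,  1.0199],
       [ 0.    ,  0.    ,  0.    ,  1.    ]])}
neck_rim 0.94 [225.2 296.4] [0.5305 0.0439 0.148 ]
strainer_center 0.91 [334.1 255.6] [ 0.6123 -0.1983  0.045 ]
strainer_center 0.7 [383.4 200.4] [ 0.61   -0.3578  0.045 ]
strainer_center 0.65 [351.8 220.2] [ 0.5854 -0.2783  0.045 ]
strainer_center 0.17
[... 520 characters left out ...]
0.4233,  0.1736],
       [-0.5577,  0.5163, -0.6499, -0.62  ],
       [-0.0177,  0.7755,  0.6312,  0.7631],
       [ 0.    ,  0.    ,  0.    ,  1.    ]])}
neck_rim 0.89 [244.8 289.6] [0.5324 0.0283 0.148 ]
strainer_center 0.95 [334.4 392.3] [ 0.6136 -0.2023  0.045 ]
strainer_center 0.76 [369.9 404.9] [ 0.5792 -0.2757  0.045 ]
strainer_center 0.7 [395.5 450.7] [ 0.6078 -0.3576  0.045 ]
cap_center 0.98 [417.8 354.2] [ 0.4578 -0.2883  0.023 ]
cap_mouth 0.68 [424.3 354.1] [ 0.4592 -0.2874  0.    ]
cup_rim 0.74 [181.2 201.4] [0.5101 0.4379 0.095 ]
can 0.83 [305.1 425.5] [ 0.752  -0.1558 -0.    ]
spanner 0.89 [368.7 480.5] [ 0.7163 -0.3358  0.009 ]
tank 0.32 [416.3 351.3] [ 0.4642 -0.2729  0.    ]
```

View pics/scene.png

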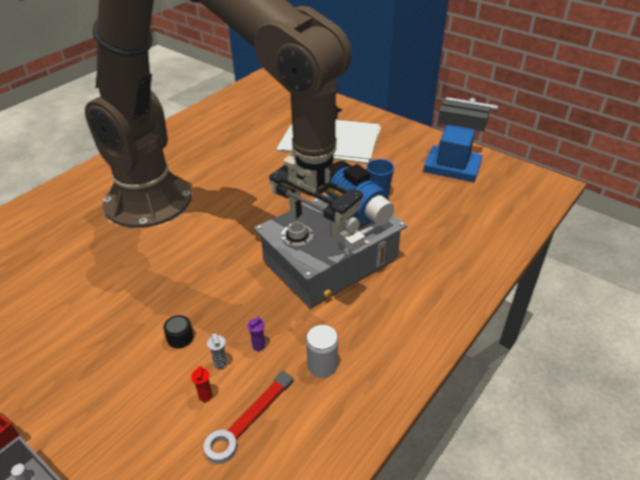

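View pics/side.png

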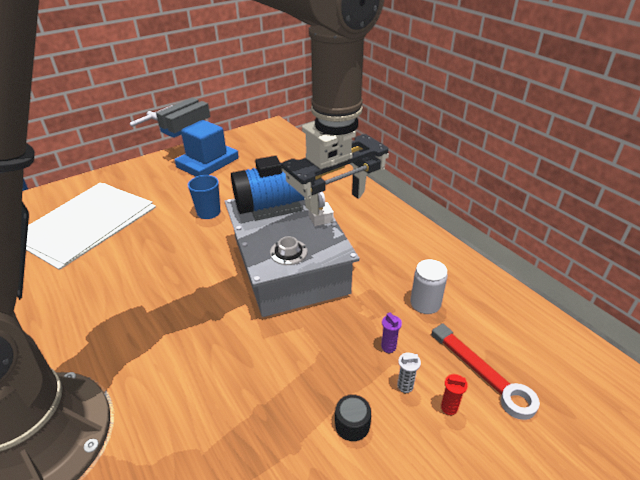

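The middle one of the three (scene 352,220; side 370,405) is the metal strainer; purple and red are its neighbours. The cap is at scene (331,178), and the neck at scene (228,296) and side (246,289).

```bash
python3 - <<'E'
from h import *
np.set_printoptions(precision=4,suppress=True)
for n,a,b in [("neck",(225.2,296.4),(244.8,289.6)),("str",(351.8,220.2),(369.9,404.9)),("cap",(331.5,178.1),(417.8,354.2))]:
    print(n,tri([ray("scene",a),ray("side",b)]))
T=np.array(arm.get_calibration("wrist")["pose"]);print(T,np.array(arm.get_calibration("wrist")["intrinsics"])[0])
E
python3 -m inch '-0.05 0 0 0 0.09; -0.10 0 0 0 0.09; -0.15 -0.02 0 0 0.09; -0.2 -0.04 0 0 0.09; -0.2 -0.04 0 0 0.09'
python3 - <<'E'
from h import *
im=arm.get_image("wrist");cv2.imwrite("pics/w1.png",im[:,:,::-1])
for q in ["strainer_center","cap_center"]:
    for r in arm.place_of("wrist",q): print(q,r["conf"],np.array(r["point"]),atz("wrist",r["point"],.045 if q[0]=="s" else .023))
E
```

```text
neck [0.5342 0.0364 0.1481]
str [ 0.5818 -0.2746  0.0399]
cap [ 0.4577 -0.2872  0.0237]
[[ 1.      0.0008 -0.0005  0.626 ]
 [-0.0006  0.958   0.2868  0.078 ]
 [ 0.0007 -0.2868  0.958   0.3865]
 [ 0.      0.      0.      1.    ]] [400.543    0.     325.4552]
clock: 1.4
position: [0.5819, -0.2077, 0.405]
ee_rot: [2.231, 2.209, -0.006]
force: [0.1, -0.3, 2.0]
width: 0.983
gripper_force: 0.0
strainer_center 0.88 [205.6 362.2] [ 0.61695624 -0.19109946  0.045     ]
strainer_center 0.76 [295.4 327.3] [ 0.58645622 -0.27511692  0.045     ]
cap_center 0.8 [290.4 198.9] [ 0.46209352 -0.27622316  0.023     ]
```

View pics/w1.png

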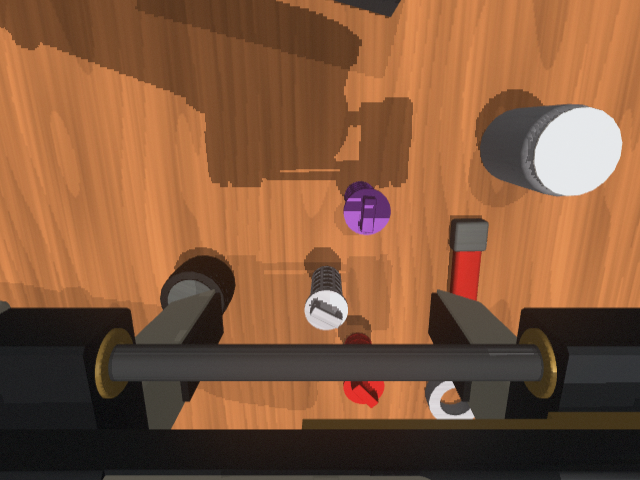

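Wrist picture: strainer collar at about (310,326) with the bail lying obliquely (roughly −30° in world). Purple is at (210,367), red at (388,364) and the cap at (290,199). I'll crop in on the bail to get its yaw.

```bash
python3 -m inch '-0.05 0 0 0 0.09; -0.10 0 0 0 0.09;-0.11 0 0.02 0 0.09; -0.11 0 0.04 0 0.09; -0.11 0 0.04 0 0.09'
python3 - <<'E'
from h import *
print(proj("wrist",np.array([.583,-.275,.09])))
im=arm.get_image("wrist");r,c=map(int,proj("wrist",np.array([.583,-.275,.08])))
r=min(max(r,60),420);c=min(max(c,60),580)
o=cv2.resize(im[r-60:r+60,c-60:c+60],(600,600),interpolation=cv2.INTER_CUBIC);cv2.imwrite("pics/w2.png",o[:,:,::-1]);print(r-60,c-60)
for z,q in[(.045,"strainer_center"),(.023,"cap_center")]:
    for x in arm.place_of("wrist",q): print(x["conf"],np.array(x["point"]),atz("wrist",x["point"],z))
E
```

```text
clock: 2.05
position: [0.5855, -0.3077, 0.3617]
ee_rot: [-2.215, -2.22, 0.001]
force: [0.5, 1.3, -0.1]
width: 0.977
gripper_force: 0.0
(np.float64(201.2239323641694), np.float64(321.7478809035455))
137 260
0.84 [197.8 320.7] [ 0.58355316 -0.28172984  0.045     ]
0.78 [292.3 365.9] [ 0.62027381 -0.35913953  0.045     ]
0.61 [ 77.6 368.6] [ 0.61708516 -0.19706885  0.045     ]
0.74 [198.6 167.7] [ 0.45896664 -0.28719359  0.023     ]
```

View pics/w2.png

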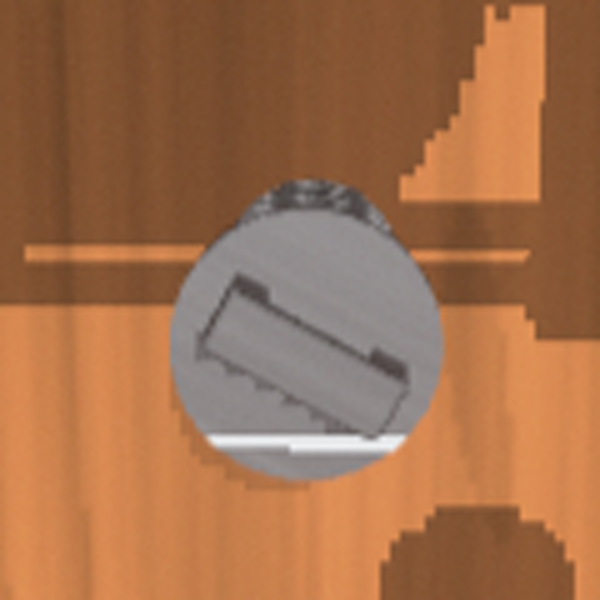

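The bail in the crop runs at about 28° down to the right, so world yaw is about −28°. The collar centre is at full-picture pixel (205.6, 321.2). I need to turn the tool −62°.

```bash
cat >> h.py <<'E'
from scipy.spatial.transform import Rotation as R
def go(X):
    s=arm.observe();M=R.from_rotvec(s["ee_rot"]).as_matrix()
    print("pos",s["position"],"toolX",M[:,0],"z",M[:,2],"shift",(M.T@(np.array(X)-s["position"])).round(4))
E
python3 - <<'E'
from h import *
print(atz("wrist",(205.6,321.2),.076))
E
python3 -m inch '0 0 0 -0.14 0.035; 0 0 0 -0.28 0.035; 0 0 0 -0.42 0.035; 0 0 0 -0.56 0.035; 0 0 0 -0.70 0.035' 10
python3 -m inch '0 0 0 -0.14 0.035; 0 0 0 -0.28 0.035; 0 0 0 -0.38 0.035; 0 0 0 -0.38 0.035; 0 0 0 -0.38 0.035'
python3 - <<'E'
from h import *
im=arm.get_image("wrist");cv2.imwrite("pics/w3.png",im[:,:,::-1])
for x in arm.place_of("wrist","strainer_center"): print(x["conf"],np.array(x["point"]),atz("wrist",x["point"],.045))
go([.583,-.278,.30])
E
```

```text
[ 0.58465305 -0.28252873  0.076     ]
clock: 2.7
position: [0.5858, -0.309, 0.3665]
ee_rot: [1.314, 2.851, 0.0]
force: [0.3, -0.5, -0.5]
width: 0.595
gripper_force: 0.0
clock: 3.2
position: [0.5854, -0.3095, 0.3658]
ee_rot: [0.766, 3.045, -0.0]
force: [-0.3, 0.3, 0.4]
width: 0.379
gripper_force: 0.0
0.9 [209.9 357.4] [ 0.58431752 -0.28027159  0.045     ]
0.59 [286.3 291.4] [ 0.6151942  -0.35608255  0.045     ]
0.56 [195.2 477.9] [ 0.61751194 -0.19459447  0.045     ]
pos [ 0.58524453 -0.30964097  0.3653375 ] toolX [-8.81028427e-01  4.73062576e-01 -8.42286156e-04] z [ 7.73305694e-04 -3.40296535e-04 -9.99999643e-01] shift [0.017  0.0268 0.0653]
```

View pics/w3.png

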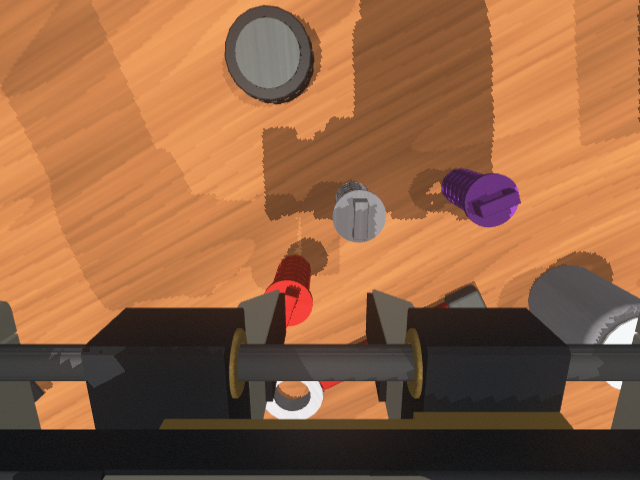

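The bail is now vertical in the picture (row 203–238, col 360), which lines it up with the tool's x. Next: descend and grip.

```bash
python3 -m inch '0.015 0.025 0 0 0.035; 0.015 0.025 0.04 0 0.035; 0.015 0.025 0.08 0 0.035; 0.015 0.025 0.095 0 0.035; 0.015 0.025 0.095 0 0.035'
python3 - <<'E'
from h import *
go([.584,-.2805,.2575])
im=arm.get_image("wrist");cv2.imwrite("pics/w4.png",im[:,:,::-1])
E
```

```text
clock: 3.8
position: [0.5829, -0.2806, 0.2677]
ee_rot: [-0.763, -3.043, -0.001]
force: [0.0, 0.1, 0.9]
width: 0.381
gripper_force: 0.0
pos [ 0.58286774 -0.28060758  0.26774636] toolX [-0.88154364  0.47208285  0.00431326] z [-0.00410227  0.0014762  -0.9999905 ] shift [-0.001   0.0006  0.0102]
```

View pics/w4.png

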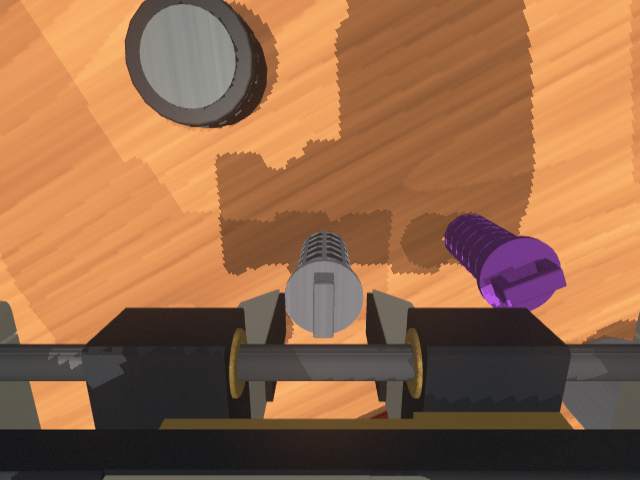

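Strainer collar at (297,324), centred between the open fingers. I'll go the last 10 mm down, grip and lift.

```bash
python3 -m inch '0 0 0.01 0 0.035; 0 0 0.01 0 0; 0 0 0.01 0 0; 0 0 0.01 0 0;0 0 0.01 0 0' 25
python3 -m inch '0 0 -0.04 0 0; 0 0 -0.09 0 0; 0 0 -0.14 0 0; 0 0 -0.18 0 0; 0 0 -0.18 0 0'
python3 - <<'E'
from h import *
im=arm.get_image("wrist");cv2.imwrite("pics/w5.png",im[:,:,::-1])
for c in ["scene","side"]:
    arm.get_image(c)
    for x in arm.place_of(c,"neck_rim")[:2]: print(c,x["conf"],np.array(x["point"]),atz(c,x["point"],.148))
s=arm.observe();print(s["width"],s["gripper_force"],s["force"])
go([.534,.036,.44])
E
```

```text
clock: 4.35
position: [0.5837, -0.281, 0.2604]
ee_rot: [0.763, 3.047, -0.0]
force: [-0.4, -0.7, 2.1]
width: 0.087
gripper_force: 25.0
clock: 4.85
position: [0.5846, -0.2811, 0.4469]
ee_rot: [0.761, 3.037, -0.002]
force: [0.3, 0.4, -0.3]
width: 0.094
gripper_force: 25.0
scene 0.71 [224.1 298.7] [0.53228315 0.05029475 0.148     ]
side 0.77 [242.  289.3] [0.53656107 0.03618493 0.148     ]
0.08948532683420532 24.99979544430971 [-0.10391734 -0.22548177 -0.63091522]
pos [ 0.58312426 -0.28080715  0.43793184] toolX [-0.88192695  0.47137655  0.0030012 ] z [-0.00281594  0.00109835 -0.99999543] shift [ 0.1927  0.2562 -0.0016]
```

View pics/w5.png

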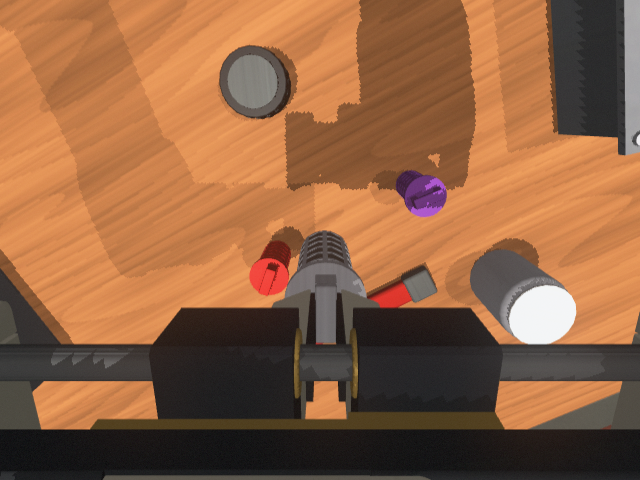

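The strainer is gripped (8–9 mm opening) and hangs at (240–290,325), upright. Now I'll move next to the neck and look at it with the wrist camera.

```bash
python3 -m inch '0.02 0.04 -0.01 0 0; 0.04 0.08 -0.01 0 0; 0.06 0.12 -0.01 0 0; 0.08 0.16 -0.01 0 0; 0.10 0.20 -0.01 0 0'
python3 -m inch '0.01 0.03 0 0 0; 0.02 0.055 0 0 0; 0.02 0.055 0 0 0; 0.02 0.055 0 0 0;0.02 0.055 0 0 0'
python3 - <<'E'
from h import *
cal=arm.get_calibration("wrist")
im=arm.get_image("wrist");cv2.imwrite("pics/w6.png",im[:,:,::-1])
for q,z in [("neck_rim",.148),("strainer_center",.238)]:
    for x in arm.place_of("wrist",q)[:2]: print(q,x["conf"],np.array(x["point"]),atz("wrist",x["point"],z,cal))
go([.534,.036,.45])
print(arm.observe()["joints"])
E
```

```text
clock: 5.6
position: [0.5892, -0.0557, 0.4482]
ee_rot: [-0.763, -3.045, 0.001]
force: [0.5, 0.1, -0.3]
width: 0.091
gripper_force: 25.0
clock: 6.1
position: [0.5978, -0.0008, 0.4488]
ee_rot: [-0.765, -3.046, 0.002]
force: [0.1, -1.2, -0.4]
width: 0.091
gripper_force: 25.0
strainer_center 0.96 [309.4 171.7] [ 0.57348488 -0.07911671  0.238     ]
strainer_center 0.93 [371.4  50.3] [ 0.57287439 -0.1599013   0.238     ]
pos [ 0.597882   -0.00076193  0.44940812] toolX [-8.80977565e-01  4.73157972e-01  2.53457489e-04] z [-5.38650193e-04 -4.67246298e-04 -9.99999746e-01] shift [ 0.0737  0.0022 -0.0006]
[ 0.10042676  0.37701316 -0.26508398  1.55867747  0.1032859   1.22024532
  0.89546865]
```

View pics/w6.png

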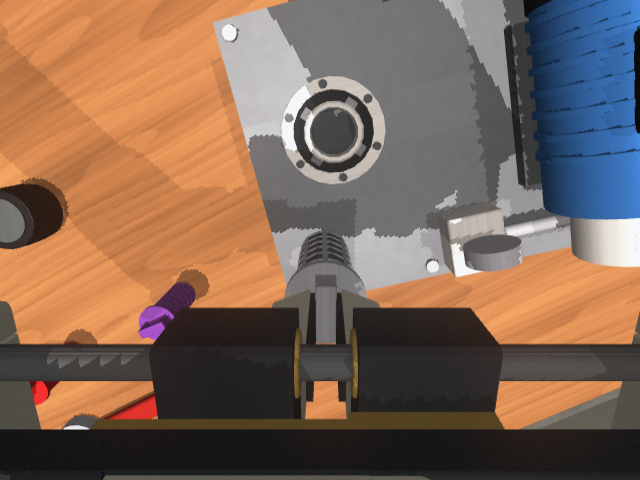

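The rim of the neck shows at about (131,334), and the strainer hangs at (235–290,325). I'll refine both numerically.

Run:
```python
from h import *
from scipy.optimize import minimize
np.set_printoptions(precision=4,suppress=True)
s=arm.observe();M=R.from_rotvec(s["ee_rot"]).as_matrix();p=s["position"]
cal=arm.get_calibration("wrist")
c=atz("wrist",(297,324),p[2]-.1917,cal); print("collar in tool (pregrasp)",M.T@(c-p))
im=cv2.imread("pics/w6.png");g=cv2.cvtColor(im,cv2.COLOR_BGR2GRAY).astype(float);g=cv2.GaussianBlur(g,(0,0),.8)
T=np.linalg.inv(np.array(cal["pose"]));K=np.array(cal["intrinsics"])
a=np.linspace(0,2*np.pi,180,endpoint=False)
def samp(x,y,r,z):
    X=np.c_[x+r*np.cos(a),y+r*np.sin(a),np.full(180,z)]@T[:3,:3].T+T[:3,3]
    u=np.c_[X[:,0],-X[:,1],-X[:,2]]@K.T;u=(u[:,:2]/u[:,2:]).astype(np.float32)
    return cv2.remap(g.astype(np.float32),u[None,:,0],u[None,:,1],cv2.INTER_LINEAR)[0]
x0=atz("wrist",(131,334),.148,cal);print("init",x0)
def fit(ri,ro,z,sgn):
    f=lambda q:-sgn*np.mean(np.clip(samp(q[0],q[1],ro,z)-samp(q[0],q[1],ri,z),-60,60))
    best=min(((f((x0[0]+dx,x0[1]+dy)),x0[0]+dx,x0[1]+dy) for dx in np.arange(-.012,.0121,.0005) for dy in np.arange(-.012,.0121,.0005)))
    return np.array(best)
print("bore",fit(.0150,.0180,.148,1)); print("rim outer",fit(.0195,.0220,.148,-1))
print("flange outer?",[fit(r-.002,r+.002,.12,-1) for r in (.032,.034,.036)])
print("tongue/seal 58",fit(.0275,.0305,.127,1))
```

```text
collar in tool (pregrasp) [-0.0002  0.0001  0.1917]
init [0.5362 0.0398 0.148 ]
bore [-60.       0.5362   0.0388]
rim outer [-57.7861   0.5362   0.0393]
flange outer? [array([-20.5765,   0.5452,   0.0318]), array([-19.3599,   0.5242,   0.0363]), array([-24.0069,   0.5402,   0.0383])]
tongue/seal 58 [-60.       0.5362   0.0388]
```

```bash
python3 -m inch '0.04 0.003 0 0 0; 0.073 0.006 0 0 0; 0.073 0.006 0.02 0 0; 0.073 0.006 0.035 0 0; 0.073 0.006 0.035 0 0'
python3 - <<'E'
from h import *
for _ in range(3): go([.5362,.039,.395])
cal=arm.get_calibration("wrist")
im=arm.get_image("wrist");cv2.imwrite("pics/w7.png",im[:,:,::-1])
for x in arm.place_of("wrist","neck_rim")[:2]: print(x["conf"],np.array(x["point"]),atz("wrist",x["point"],.148,cal))
E
```

```text
clock: 6.75
position: [0.5356, 0.0394, 0.4132]
ee_rot: [-0.764, -3.044, 0.002]
force: [-0.5, 0.4, -1.0]
width: 0.092
gripper_force: 25.0
pos [0.53563076 0.03943814 0.41315322] toolX [-0.88148727  0.4722021   0.00231666] z [-3.02476847e-03 -7.40458027e-04 -9.99995151e-01] shift [-0.0008 -0.0001  0.0182]
pos [0.53563076 0.03943814 0.41315322] toolX [-0.88148727  0.4722021   0.00231666] z [-3.02476847e-03 -7.40458027e-04 -9.99995151e-01] shift [-0.0008 -0.0001  0.0182]
pos [0.53563076 0.03943814 0.41315322] toolX [-0.88148727  0.4722021   0.00231666] z [-3.02476847e-03 -7.40458027e-04 -9.99995151e-01] shift [-0.0008 -0.0001  0.0182]
```

```bash
python3 -m inch '0 0 0.005 0 0; 0 0 0.010 0 0; 0 0 0.015 0 0; 0 0 0.018 0 0; 0 0 0.018 0 0'; python3 -c "
from h import *
go([.5362,.039,.335])"
```

```text
clock: 7.35
position: [0.5363, 0.0402, 0.3962]
ee_rot: [-0.763, -3.047, 0.001]
force: [-0.5, -0.0, -1.3]
width: 0.09
gripper_force: 25.0
pos [0.53628161 0.04016093 0.39619397] toolX [-8.81920755e-01  4.71397314e-01  5.95755848e-04] z [-7.81716633e-04 -1.98678410e-04 -9.99999675e-01] shift [-0.0005 -0.001   0.0612]
```

```bash
python3 -m inch '0 0 0.015 0 0; 0 0 0.03 0 0; 0 0 0.042 0 0; 0 0 0.052 0 0; 0 0 0.052 0 0'; python3 -m inch '0 0 0.003 0 0; 0 0 0.005 0 0; 0 0 0.007 0 0; 0 0 0.009 0 0; 0 0 0.009 0 0'
```

```text
clock: 7.85
position: [0.5363, 0.0399, 0.3436]
ee_rot: [-0.763, -3.046, 0.001]
force: [0.8, -1.2, -2.0]
width: 0.089
gripper_force: 25.0
clock: 8.35
position: [0.5366, 0.0399, 0.3363]
ee_rot: [0.764, 3.046, -0.0]
force: [-0.7, -4.6, 5.0]
width: 0.094
gripper_force: 25.0
```

Contact at the expected height (bench grip height + 76 mm). Next: press slightly, release, rise and look.

```bash
python3 -m inch '0 0 0.001 0 0; 0 0 0.001 0 0; 0 0 0.001 0 0.035; 0 0 0.001 0 0.035; 0 0 0.001 0 0.035'; python3 -m inch '0 0 -0.02 0 0.04; 0 0 -0.06 0 0.04; -0.05 0 -0.11 0 0.04; -0.09 0 -0.11 0 0.05; -0.09 0 -0.11 0 0.06'
python3 - <<'E'
from h import *
cal=arm.get_calibration("wrist")
im=arm.get_image("wrist");cv2.imwrite("pics/w8.png",im[:,:,::-1])
for q,z in [("strainer_center",.121),("cap_center",.023)]:
    for x in arm.place_of("wrist",q)[:3]: print(q,x["conf"],np.array(x["point"]),atz("wrist",x["point"],z,cal))
print("collar top expected px",proj("wrist",np.array([.5362,.039,.152])))
R_=[]
for c in ["scene","side"]:
    arm.get_image(c)
    for x in arm.place_of(c,"strainer_center")[:4]: print(c,x["conf"],np.array(x["point"]),atz(c,x["point"],.121))
go([.458,-.287,.35])
E
```

```text
clock: 8.85
position: [0.5361, 0.0408, 0.3345]
ee_rot: [-0.762, -3.047, -0.001]
force: [0.2, 0.3, -0.0]
width: 0.303
gripper_force: 0.0
clock: 9.35
position: [0.6192, -0.0054, 0.4465]
ee_rot: [0.768, 3.041, 0.0]
force: [0.4, 0.3, 0.6]
width: 0.563
gripper_force: 0.0
strainer_center 0.8 [ 94.5 323.4] [0.53412172 0.04045501 0.121     ]
strainer_center 0.77 [289.  159.5] [ 0.60229695 -0.15080398  0.121     ]
strainer_center 0.56 [355.7  40.2] [ 0.60451961 -0.27892391  0.121     ]
cap_center 0.61 [195.1   3.3] [ 0.45810171 -0.2885307   0.023     ]
collar top expected px (np.float64(106.4565981003478), np.float64(321.89824527185164))
scene 0.68 [331.5 255.3] [ 0.65444387 -0.23489974  0.121     ]
scene 0.64 [232.3 294.2] [0.52189932 0.04441283 0.121     ]
side 0.85 [393.7 452.2] [ 0.56599804 -0.38443304  0.121     ]
side 0.71 [333.8 390. ] [ 0.56464908 -0.24328144  0.121     ]
side 0.59 [248.6 289.3] [0.54126648 0.04661686 0.121     ]
pos [ 0.61483778 -0.00116569  0.44428696] toolX [-0.88267913  0.46997444  0.00125582] z [-1.28521274e-03  2.58277788e-04 -9.99999141e-01] shift [ 0.004  -0.326   0.0944]
```

View pics/w8.png

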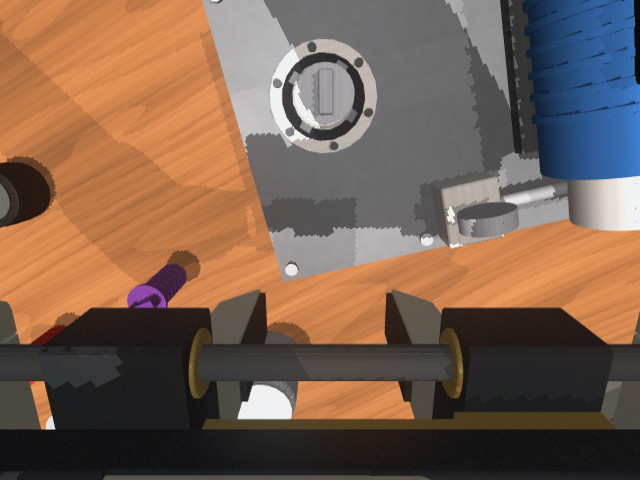

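Strainer seated: collar centred on the neck with the bail upright at (92,324). Now to the cap, turning the tool back so that the gripper body stays clear of the motor.

```bash
python3 -m inch '0 -0.05 0 0 0.09; 0 -0.10 0 0 0.09; 0 -0.15 0 0 0.09; 0 -0.20 0 0 0.09; 0 -0.25 0 0 0.09'; python3 -m inch '0.002 -0.04 0.03 0.14 0.09; 0.004 -0.076 0.06 0.28 0.09; 0.004 -0.076 0.06 0.42 0.09; 0.004 -0.076 0.06 0.56 0.09; 0.004 -0.076 0.06 0.70 0.09'; python3 -m inch '0 0 0 0.14 0.09; 0 0 0 0.28 0.09; 0 0 0 0.38 0.09; 0 0 0 0.38 0.09'
python3 - <<'E'
from h import *
cal=arm.get_calibration("wrist")
im=arm.get_image("wrist");cv2.imwrite("pics/w9.png",im[:,:,::-1])
for x in arm.place_of("wrist","cap_center")[:2]: print(x["conf"],np.array(x["point"]),atz("wrist",x["point"],.023,cal))
for x in arm.silhouettes("wrist","cap_center")[:1]:
    r,c=np.nonzero(x["region"]);print(r.min(),r.max(),c.min(),c.max())
go([.458,-.2875,.193])
E
```

```text
clock: 10.2
position: [0.4962, -0.2234, 0.4448]
ee_rot: [0.762, 3.048, 0.0]
force: [1.2, -0.4, 0.4]
width: 0.973
gripper_force: 0.0
clock: 10.7
position: [0.4579, -0.2873, 0.3844]
ee_rot: [-1.769, -2.595, -0.0]
force: [-0.3, 0.5, -0.6]
width: 0.978
gripper_force: 0.0
clock: 11.1
position: [0.4584, -0.2869, 0.3847]
ee_rot: [-2.222, -2.221, -0.0]
force: [0.1, -0.3, -0.2]
width: 0.982
gripper_force: 0.0
0.83 [215.8 325.7] [ 0.45968734 -0.28419279  0.023     ]
179 257 288 361
pos [ 0.45843723 -0.28734382  0.38475153] toolX [-3.42642225e-03  9.99994121e-01  1.30913638e-04] z [ 1.59883054e-05  1.30969189e-04 -9.99999991e-01] shift [-0.0002 -0.0004  0.1918]
```

Run:
```python
from h import *
from scipy.optimize import minimize
cal=arm.get_calibration("wrist");T=np.linalg.inv(np.array(cal["pose"]));K=np.array(cal["intrinsics"])
reg=arm.silhouettes("wrist","cap_center")[0]["region"]
g=cv2.cvtColor(cv2.imread("pics/w9.png"),cv2.COLOR_BGR2HSV)
a=np.linspace(0,2*np.pi,90)
def mask(x,y):
    P=np.vstack([np.c_[x+.03*np.cos(a),y+.03*np.sin(a),np.full(90,z)] for z in (0,.046)])@T[:3,:3].T+T[:3,3]
    u=np.c_[P[:,0],-P[:,1],-P[:,2]]@K.T;u=u[:,:2]/u[:,2:]
    m=np.zeros((480*4,640*4),np.uint8);cv2.fillConvexPoly(m,cv2.convexHull((u*4+2).astype(np.int32)),1)
    return cv2.resize(m.astype(np.float32),(640,480),interpolation=cv2.INTER_AREA)
# saturation: wood is saturated, cap is grey
sat=((g[:,:,1]<70)).astype(np.float32); sat[:, :260]=0;sat[:,390:]=0;sat[:150]=0;sat[290:]=0
for nm,t in (("net",reg.astype(np.float32)),("sat",sat)):
    f=lambda q:np.abs(mask(*q)-t).sum()
    r=min((f((x,y)),x,y) for x in np.arange(.45,.4671,.001) for y in np.arange(-.296,-.2779,.001)); print(nm,t.sum(),r)
```

```text
net 4490.0 (np.float32(140.25), np.float64(0.458), np.float64(-0.285))
sat 3324.0 (np.float32(1179.25), np.float64(0.458), np.float64(-0.286))
```

```bash
python3 -m inch '0.0015 0 0.05 0 0.09; 0.0015 0 0.10 0 0.09; 0.0015 0 0.15 0 0.09; 0.0015 0 0.19 0 0.09; 0.0015 0 0.191 0 0.09'; python3 -m inch '0 0 0 0 0.05; 0 0 0 0 0.05; 0 0 0 0 0.05; 0 0 0 0 0.05; 0 0 0 0 0.05' 58; python3 -m inch '0 0 -0.02 0 0.05; 0 0 -0.07 0 0.05; 0 0 -0.12 0 0.05; 0 0 -0.17 0 0.05; 0 0 -0.17 0 0.05'
python3 -c "
from h import *
go([.5362,.0393,.35])
cal=arm.get_calibration('wrist');arm.get_image('wrist')
for x in arm.place_of('wrist','cap_center')[:2]: print(x['conf'],np.array(x['point']),atz('wrist',x['point'],arm.observe()['position'][2]-.17,cal))"
```

```text
clock: 11.8
position: [0.4565, -0.2852, 0.1893]
ee_rot: [-2.214, -2.217, 0.004]
force: [-0.7, -0.3, 0.3]
width: 0.987
gripper_force: 0.0
clock: 12.3
position: [0.4589, -0.2866, 0.1953]
ee_rot: [2.22, 2.22, 0.001]
force: [-1.6, 1.2, 10.2]
width: 0.647
gripper_force: 58.0
clock: 12.8
position: [0.46, -0.2872, 0.3711]
ee_rot: [2.213, 2.213, 0.006]
force: [0.1, -1.0, -1.1]
width: 0.649
gripper_force: 58.0
pos [ 0.46004912 -0.2872285   0.37106985] toolX [ 2.61460377e-04  9.99985328e-01 -5.41069783e-03] z [ 0.01111489 -0.00541327 -0.99992357] shift [0.3267 0.0758 0.0201]
0.74 [313.8 324.1] [ 0.46247942 -0.28808523  0.19519601]
```

```bash
python3 -m inch '0.03 0.01 -0.03 0 0.05; 0.075 0.02 -0.03 0 0.05; 0.12 0.03 -0.03 0 0.05; 0.165 0.04 -0.03 0 0.05; 0.21 0.05 -0.03 0 0.05'; python3 -m inch '0.04 0.01 0 0 0.05; 0.08 0.02 0 0 0.05; 0.115 0.027 0 0 0.05; 0.115 0.027 0 0 0.05; 0.115 0.027 0 0 0.05'; python3 -m inch '0 0 0 0 0.05;0 0 0 0 0.05;0 0 0 0 0.05'
python3 -c "
from h import *
go([.5362,.0393,.40])
for k in range(3):
  arm.get_image('scene');arm.get_image('side');go([.5362,.0393,.355])
s=arm.observe();print(s['width'],s['force'])
for c in ['scene','side']:
  for x in arm.place_of(c,'cap_center')[:2]: print(c,x['conf'],np.array(x['point']),atz(c,x['point'],s['position'][2]-.172))
"
```

```text
clock: 13.4
position: [0.508, -0.0744, 0.3919]
ee_rot: [-2.22, -2.22, 0.003]
force: [1.1, -0.9, -1.2]
width: 0.65
gripper_force: 58.0
clock: 13.9
position: [0.535, 0.0395, 0.3919]
ee_rot: [-2.217, -2.223, 0.004]
force: [0.1, -0.0, -1.5]
width: 0.644
gripper_force: 58.0
clock: 14.2
position: [0.5354, 0.0376, 0.3935]
ee_rot: [-2.224, -2.219, 0.001]
force: [-0.2, 0.1, -1.2]
width: 0.644
gripper_force: 58.0
pos [0.53542128 0.03760063 0.39353177] toolX [ 1.90434630e-03  9.99998134e-01 -3.24223953e-04] z [-3.66708719e-04 -3.23526178e-04 -9.99999880e-01] shift [ 0.0017  0.0008 -0.0065]
pos [0.53550205 0.03799865 0.39372843] toolX [ 1.30143110e-03  9.99999146e-01 -1.22552706e-04] z [ 2.93221018e-05 -1.22590970e-04 -9.99999992e-01] shift [0.0013 0.0007 0.0387]
pos [0.53550676 0.03833912 0.39381621] toolX [ 6.77732291e-04  9.99999770e-01 -3.17038418e-05] z [ 1.67841302e-04 -3.18176002e-05 -9.99999985e-01] shift [0.001  0.0007 0.0388]
pos [0.53554021 0.03853737 0.39380819] toolX [3.52569917e-04 9.99999938e-01 1.24207080e-05] z [ 2.05731761e-04  1.23481737e-05 -9.99999979e-01] shift [0.0008 0.0007 0.0388]
0.650883588479693 [-0.24545331  0.78305413 -1.48213083]
scene 0.56 [203.8 294.6] [0.5378116  0.03347323 0.22180819]
side 0.92 [213.2 287.1] [0.53486805 0.03402985 0.22180819]
```

```bash
python3 -m inch '0.0005 0.0007 0.015 0 0.05; 0.0005 0.0007 0.03 0 0.05; 0.0005 0.0007 0.045 0 0.05; 0.0005 0.0007 0.05 0 0.05; 0.0005 0.0007 0.05 0 0.05'; python3 -m inch '0 0 0.002 0 0.05; 0 0 0.004 0 0.05; 0 0 0.005 0 0.05; 0 0 0.005 0 0.05'; python3 -c "
from h import *
go([.5362,.0393,.336])
s=arm.observe();print(s['force'],s['ft_torque'])"
```

```text
clock: 15.1
position: [0.5361, 0.0391, 0.3434]
ee_rot: [-2.221, -2.221, 0.002]
force: [0.4, -0.0, -1.0]
width: 0.646
gripper_force: 58.0
clock: 15.5
position: [0.5364, 0.0395, 0.3422]
ee_rot: [2.221, 2.22, 0.004]
force: [-9.7, -0.2, 29.6]
width: 0.65
gripper_force: 58.0
pos [0.53637369 0.03953747 0.34218684] toolX [1.48758989e-04 9.99999848e-01 5.30270436e-04] z [ 2.63261876e-03  5.29876978e-04 -9.99996394e-01] shift [-0.0002 -0.0002  0.0062]
[-9.65812932 -0.19781686 29.59247779] [-0.48011658  2.99145112 -0.15742797]
```

The lip is sitting on the rim on its −x side (torque and −x reaction agree). Back off, shift about 2 mm to −x, and try again gently.

```bash
python3 -m inch '0 0 -0.006 0 0.05; -0.0006 -0.002 -0.006 0 0.05; -0.0006 -0.002 -0.006 0 0.05; -0.0006 -0.002 -0.006 0 0.05'; python3 -m inch '0 0 0.002 0 0.05; 0 0 0.004 0 0.05; 0 0 0.005 0 0.05; 0 0 0.006 0 0.05; 0 0 0.006 0 0.05'; python3 -c "
from h import *
go([.5362,.0393,.336])
s=arm.observe();print(s['force'],s['ft_torque'])"
```

```text
clock: 15.9
position: [0.5342, 0.0386, 0.3445]
ee_rot: [-2.221, -2.221, 0.0]
force: [-0.3, -0.3, -0.8]
width: 0.646
gripper_force: 58.0
clock: 16.4
position: [0.5344, 0.0384, 0.3385]
ee_rot: [2.222, 2.221, -0.0]
force: [1.8, -1.8, -1.8]
width: 0.649
gripper_force: 58.0
pos [0.53437901 0.03837237 0.33854372] toolX [ 3.03141469e-04  9.99999911e-01 -2.93088714e-04] z [ 1.05193916e-04 -2.93120614e-04 -9.99999952e-01] shift [0.0009 0.0018 0.0025]
[ 1.76065213 -1.81495886 -1.79243537] [-0.49983077 -0.36940724  0.02094828]
```

The lip is over the rim now. Pressing on in small steps.

```bash
for i in 1; do python3 -m inch '0 0 0.001 0 0.05; 0 0 0.002 0 0.05; 0 0 0.003 0 0.05; 0 0 0.004 0 0.05; 0 0 0.005 0 0.05'; done; python3 -m inch '0 0 0.001 0 0.05; 0 0 0.002 0 0.05; 0 0 0.003 0 0.05; 0 0 0.004 0 0.05;  0 0 0.004 0 0.05'; python3 -c "
from h import *
s=arm.observe();print(s['position'],s['force'],s['ft_torque'])"
```

```text
clock: 16.9
position: [0.5345, 0.0385, 0.3341]
ee_rot: [2.221, 2.221, 0.001]
force: [0.9, -3.4, 5.0]
width: 0.647
gripper_force: 58.0
clock: 17.4
position: [0.5347, 0.0386, 0.3306]
ee_rot: [2.221, 2.22, 0.002]
force: [1.1, -3.5, 8.8]
width: 0.651
gripper_force: 58.0
[0.53470584 0.0385732  0.33057554] [ 1.10816813 -3.5008057   8.82752682] [-0.76955058 -0.17796119  0.03063245]
```

```bash
python3 -m inch '-0.0005 0 0.001 0 0.05; -0.0005 0 0.002 0 0.05; -0.0005 0 0.003 0 0.05; -0.0005 0 0.004 0 0.05;  -0.0005 0 0.004 0 0.05'; python3 -m inch '0 0 0.001 0 0.05; 0 0 0.002 0 0.05; 0 0 0.002 0 0.05'; python3 -m inch '0 0 0.001 0 0.05; 0 0 0.002 0 0.05; 0 0 0.002 0 0.05';  python3 -c "
from h import *
s=arm.observe();print(s['position'],s['force'],s['ft_torque'])"
```

```text
clock: 17.9
position: [0.5343, 0.0381, 0.3254]
ee_rot: [-2.221, -2.221, 0.0]
force: [2.7, -1.4, -2.5]
width: 0.649
gripper_force: 58.0
clock: 18.2
position: [0.5342, 0.0381, 0.3239]
ee_rot: [2.222, 2.221, 0.0]
force: [0.3, -2.6, 3.9]
width: 0.653
gripper_force: 58.0
clock: 18.5
position: [0.5342, 0.0381, 0.3223]
ee_rot: [2.222, 2.221, 0.0]
force: [-1.0, -3.2, 8.9]
width: 0.647
gripper_force: 58.0
[0.53421634 0.03809852 0.32232429] [-1.04041657 -3.16246619  8.92107659] [-0.66448381  0.29326594  0.01797806]
```

It clicked at .3254 (the force dropped negative); the seal is now being squeezed. Continuing to the hard stop.

```bash
python3 -m inch '0 0 0.001 0 0.05; 0 0 0.002 0 0.05; 0 0 0.002 0 0.05'; python3 -m inch '0 0 0.001 0 0.05; 0 0 0.002 0 0.05; 0 0 0.002 0 0.05';   python3 -m inch '0 0 0.001 0 0.05; 0 0 0.001 0 0.05; 0 0 0.001 0 0.05'; python3 -c "
from h import *
s=arm.observe();print(s['position'],s['force'],s['ft_torque'])"
```

```text
clock: 18.8
position: [0.5341, 0.0381, 0.3221]
ee_rot: [2.221, 2.221, 0.001]
force: [-9.0, -4.7, 30.1]
width: 0.648
gripper_force: 58.0
clock: 19.1
position: [0.534, 0.0381, 0.3219]
ee_rot: [2.221, 2.22, 0.002]
force: [-16.8, -5.1, 50.1]
width: 0.647
gripper_force: 58.0
clock: 19.4
position: [0.5339, 0.0381, 0.3218]
ee_rot: [2.221, 2.22, 0.003]
force: [-19.5, -4.5, 60.1]
width: 0.647
gripper_force: 58.1
[0.53392427 0.03812284 0.3218002 ] [-19.49088994  -4.50490846  60.06082501] [-1.14343728  4.78824017  0.00607617]
```

The hard stop is at TCP .322, exactly where the mouth is 21 mm below the rim. I'll ease the push to about 30 N and check.

```bash
python3 -m inch '0 -0.0005 -0.0015 0 0.05; 0 -0.0005 -0.0028 0 0.05; 0 -0.0005 -0.0028 0 0.05;0 -0.0005 -0.0028 0 0.05; 0 -0.0005 -0.0028 0 0.05'; python3 -c "
from h import *
im=arm.get_image('side');r,c=244,289
cv2.imwrite('pics/fin.png',cv2.resize(im[140:320,190:430],(800,600),interpolation=cv2.INTER_CUBIC)[:,:,::-1])
s=arm.observe();print(s['position'],s['force'],s['ft_torque'])"
```

```text
clock: 19.9
position: [0.5339, 0.0381, 0.3221]
ee_rot: [2.221, 2.22, 0.002]
force: [-7.7, -3.8, 29.8]
width: 0.642
gripper_force: 58.0
[0.53387333 0.03811657 0.32206509] [-7.78989139 -3.33257268 30.25849746] [-0.91591342  1.80576614  0.02521616]
```

View pics/fin.png

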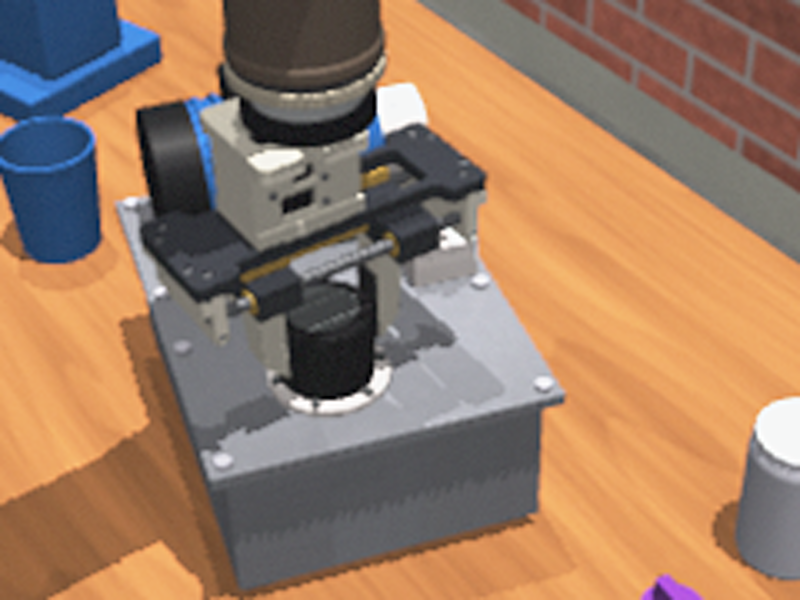

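The cap (330,340) sits level on the neck's foot, the gripper is holding it with 30 N down, and the cup and tin are untouched. Handing in.

```bash
python3 -c "
from cell import arm
print(arm.sign_off())"
```

```text
the job is handed in; nothing more can be done
None
```

The job is handed in: the strainer is seated in the neck, the cap is clicked on and pressed to the seal's hard stop, and the gripper is still pressing it down with about 30 N, at about 20 s on the clock; the verdict wasn't reported back.

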